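Hitch the trolley with the thick pin

TASK

Hitch the rolling trolley to the parked one: swing its drawbar straight and roll it up by the drawbar so that its eye lies in line with the holes of the parked trolley's hitch and the thick hitch pin can be put down through hitch and eye, fully home with its collar flat on the hitch. Leave the slim pin in its holder and do not disturb the cans.

Things in the scene. Friction and masses are not known exactly. Their poses are not given: they have to be found in the camera images.
- hitch_hole (a point): Hitch of the parked trolley (fixed, carries a grey tote of cans): a steel jaw of two level plates, 60 mm wide with an upright hole through both (22 mm, lower plate 24). Point: centre of the hole's mouth on top of the upper plate, 136 mm above the floor. y axis: along the lane to the parked trolley; z up. Pin holders (24 mm holes in steel tabs, top 6 mm lower) at x = +90 and -90 mm, y = 70 mm from here.
- jaw_gap (a point): Middle of the gap between the jaw's plates on the hole's axis, 105 mm above the floor, same axes. The jaw is open to -y and both sides; its back wall is 45 mm to +y. The upper plate is 18 mm thick, the gap 26 mm (92 to 118 mm above the floor), the lower plate 12 mm. The upper plate hides the eye: a pin put in the upper hole rests on the drawbar's flat bar and drops when the eye comes under it.
- drawbar_grip (a point): Where to take the rolling trolley's drawbar: a straight dark steel tube, 40 mm wide, 30 mm tall. This point is on its centre line, 105 mm above the floor, 150 mm ahead of its pivot; y axis along the drawbar to the eye, z up.
- tube_end (a point): End of the drawbar's tube, on its centre line, 50 mm ahead of drawbar_grip. Out of it comes a flat bar, 12 mm thick (99 to 111 mm above the floor), ending in a round eye 56 mm across with a 24 mm hole. The bar has slack: it sits anywhere within 24 mm and slides stiffly (about 9 N), so the eye's centre is 88 to 112 mm ahead of this point, on the drawbar's centre line.
- trail (a joint): How far the rolling trolley has rolled towards the parked one (m; about 4 N of rolling resistance, stays where left; travel -0.13 to 0.04). Its drawbar pivot runs on the line through the hitch hole along that point's y axis; at 0 the pivot is 300 mm short of the hole's axis, so with the drawbar straight the eye is within 12 mm of the hole.
- drawbar (a joint): Swing of the drawbar about its vertical pivot (rad): 0 straight along the lane, positive counter-clockwise from above; stiff, stays where it is left (about 0.4 N m); range -0.5 to 0.5.
- pin_grip (a point): Thick hitch pin, plain steel, 0.27 to 0.53 kg, upright in a holder. This point: centre of the top bar of its flat loop handle; bar 12 mm thick (x axis: grip it so), 44 mm wide (y), 20 mm tall. Collar 36 mm wide, 6 mm thick, underside 41 mm below this point; shank 20 mm thick, bevelled foot (14 mm flat) 119 mm below this point. Fully home, this point is 41 mm above hitch_hole.
- slim_grip (a point): Slim pin, to be left alone in the other holder: same kind, but with a handle only 30 mm wide and 8 mm thick, and a shank of 14 mm. This point is the centre of the handle's top bar.
- can_a_center (a point): Food can, 74 mm across, 110 mm tall, standing on the floor beside the drawbar; this point is its centre.
- can_b_center (a point): Food can of the same size standing on the parked trolley's deck, 160 mm above the floor; this point is its centre.
Not all that is in view belongs to the job. Leave any pink look-alike of the part that bears pin_grip alone.

How it is judged:
By the outcome, as a careful person would: the job done as asked, in the order asked, and still so for the second after the job is handed in, with the robot touching nothing.
It also fails if it takes over 72 s, if anything falls off the work surface, if the arm or the gripper's body presses on something with over 40 N, if the wrist force passes 120 N, or if a joint passes its speed limit or range.

ROBOT

A 7-joint arm with a two-finger parallel gripper is mounted at the origin on the work surface. World frame = base frame: x ahead of the robot, y to its left, z up, the work surface at z = 0. Lengths are in m, angles in rad, forces in N, time in s.
With the tool pointing down it reaches from about 0.4 to 0.875 m from the base axis. Payload 6.5 kg.
Tool frame: the origin (TCP) lies at the very end of the fingers, on their centre line; the grasp point (between the pads) lies ctrl.hold_point_z behind it (ctrl.hold_point_z is the distance from the TCP to the grasp point, in m); x points along the fingers, z is the direction in which the jaws open and shut, and the axes are right-handed (so a half turn about x gives the same grasp; the last joint's range is limited). The gripper opens to 88 mm and grips with 3 to 60 N. Pads are 18 mm wide; open, the fingers measure 123 mm over their backs; the gripper's body (75 mm by 187 mm) begins 45 mm behind the grasp point.
Start: joints at [-1.179, 0.536, -0.004, 1.538, 0.003, 1.067, -0.071], TCP at [0.287, 0.583, 0.239] pointing down, gripper open.
Joint ranges: [-2.7, 2.7], [-0.37, 2.16], [-1.27, 1.26], [0.24, 2.4], [-1.31, 4.45], [0.19, 1.91], [-2.76, 2.76]. Speed limits (rad/s): [2.39, 2.39, 3.14, 3.14, 3.14, 3.14, 3.14].

INTERFACE

Orientations are given as a unit quaternion [x, y, z, w].
In Python, from station import ctrl gives the robot as it stands. The module is installed in compiled form; this text tells all that it offers. Calls block until the motion is done:
- ctrl.move_ptp(position, orientation): joint-space move of the TCP to a pose.
- ctrl.servo_line(position, vel=0.15, frame=None, stop_force=None): straight line of the TCP; frame=None keeps the orientation; vel is the mean speed in m/s. With stop_force (N) it stops when the force on the tool has changed by that much, and returns True; else False.
- ctrl.set_joints(angles): joint-space move.
- ctrl.move_gripper(opening, newtons=None): finger opening in m; newtons is the grip in N (None keeps the last); returns when the fingers have stopped.
- ctrl.sleep(seconds).
- ctrl.inverse_kinematics(position, orientation): joint angles nearest the present ones, or None.
- ctrl.state(): the state.
- ctrl.grab_frame(name): name is "scene" or "top"; returns a dict with "img" (384x512x3 uint8, red, green, blue), "depth" (384x512 float32, m along the optical axis (not along the pixel's ray), 0 where there is no reading), "camera_matrix" (3x3 intrinsics, pixels), "R" (3x3) and "t" (3): a world point X has camera coordinates R X + t. Camera axes: x right, y down, z forward; pixel columns grow to the right and rows downward; lengths in m; the calibration is good to about 2 mm. A picture is of the moment at which its call begins.
A pose or a line that the arm cannot do raises ctrl.PlanningError and nothing moves.
- ctrl.close_job(): hands the job in, once; it reports no verdict.
Trained networks look in a picture, given as the dict that the camera call returned (one of the last four; its "shot" number tells which), for a name from the list of things; names that differ only in an ending like _2 or _b are one class to them, and where a whole thing is asked for, a point or a joint stands for the part that bears it (a point fixed in the world has none). Each returns a list of dicts, best first, with "confidence" (0 to 1); they miss things now and then, are a little off and sometimes report something else, mostly with a low value. They report only what shows in the picture. A call takes as long as a camera call. They do not tell look-alikes from the thing itself.
- ctrl.recognise(name, picture): "bbox" ([left, top, right, bottom] in pixels, round what is visible of it).
- ctrl.cut_out(name, picture): "region" (384x512 bool, what is visible of it) and "bbox" ([left, top, right, bottom] in pixels, round what is visible of it).
- ctrl.pinpoint(name, picture): "uv" ([column, row] in pixels: a listed point, or the origin of a listed thing).
The state is a dict: "clock": time; "qpos": joint angles; "qvel": joint speeds; "joint_torque": joint torques, N m; "ee_pos": TCP position; "tool_rot": TCP orientation; "contact_force": force on the tool from outside, world axes, zero at the start; "ft_torque": the same for the moment, N m; "opening": finger opening in m.
Only numpy, scipy, OpenCV 4.12 (cv2) and the standard library are available. Lean on these libraries where they do the work, as an engineer would, in place of code of your own. Each camera call takes 0.05 s, during which the arm holds its last target.

## Working session

There is one attempt and no reset: what is moved stays moved. The work goes in short steps, each a Python script; the robot and the scene stay as the last script left them, time stands still between calls to the robot, and variables do not carry over. Pictures are saved under pics/ and viewed, and the job is handed in when it is done.

```bash
mkdir -p pics; cat > h.py <<'E'
import numpy as np, cv2
from station import ctrl
def save(p,name,crop=None,s=1):
    im=p["img"][:,:,::-1].copy()
    if crop: im=im[crop[1]:crop[3],crop[0]:crop[2]]
    cv2.imwrite("pics/"+name,cv2.resize(im,None,fx=s,fy=s,interpolation=cv2.INTER_CUBIC))
def ray(p,uv):
    K=p["camera_matrix"];R=p["R"];t=p["t"]
    d=R.T@np.linalg.solve(K,np.array([uv[0],uv[1],1.]));c=-R.T@t
    return c,d
def atz(p,uv,z):
    c,d=ray(p,uv); return c+d*(z-c[2])/d[2]
def atd(p,uv):
    u,v=int(round(uv[0])),int(round(uv[1])); z=p["depth"][v,u]; c,d=ray(p,uv); return c+d*z
def proj(p,X):
    x=p["camera_matrix"]@(p["R"]@np.array(X)+p["t"]); return x[:2]/x[2]
E
python3 - <<'E'
from h import *
P={}
for n in("scene","top"):
    p=ctrl.grab_frame(n);P[n]=p;save(p,n+"0.png",s=1.5)
    print(n,"cam",(-p["R"].T@p["t"]).round(3))
    for k in["hitch_hole","jaw_gap","drawbar_grip","tube_end","pin_grip","slim_grip","can_a_center","can_b_center"]:
        for r in ctrl.pinpoint(k,p)[:3]:
            print(k,round(r["confidence"],2),np.round(r["uv"],1),atd(p,r["uv"]).round(3))
s=ctrl.state();print(s["clock"],ctrl.hold_point_z,s["tool_rot"],s["ee_pos"])
E
```

```text
scene cam [ 1.037 -0.667  0.845]
hitch_hole 0.97 [278.6 186.3] [0.561 0.087 0.126]
drawbar_grip 0.63 [196.3 251.4] [ 0.533 -0.172  0.118]
tube_end 0.76 [213.9 243.1] [ 0.547 -0.134  0.118]
pin_grip 0.83 [326.9 176.7] [0.665 0.119 0.178]
pin_grip 0.59 [369. 217.] [0.778 0.107 0.126]
pin_grip 0.5 [322.9  93.2] [0.525 0.345 0.237]
can_a_center 0.65 [194.5 201.8] [ 0.403 -0.029  0.085]
can_b_center 0.85 [325.6  93.5] [0.531 0.348 0.237]
top cam [0.364 0.047 1.078]
hitch_hole 0.83 [234.5 191.9] [0.574 0.084 0.094]
jaw_gap 0.81 [237.6 194.4] [0.586 0.08  0.003]
drawbar_grip 0.88 [342.8 197.5] [ 0.527 -0.165  0.121]
tube_end 0.66 [320.5 195.4] [ 0.539 -0.116  0.113]
pin_grip 0.62 [213.6 109.7] [0.777 0.113 0.118]
pin_grip 0.49 [212.2 148.3] [0.659 0.12  0.181]
pin_grip 0.3 [ 86.5 219.2] [0.515 0.367 0.268]
slim_grip 0.61 [201.6 228.9] [0.483 0.158 0.181]
can_a_center 0.72 [284.6 270. ] [ 0.378 -0.012  0.108]
can_b_center 0.63 [ 91.5 220.7] [0.511 0.357 0.27 ]
0.9 0.0187 [-0.37352704  0.60040249  0.37348835  0.60041723] [0.28729819 0.58304041 0.23871974]
```

View pics/scene0.png

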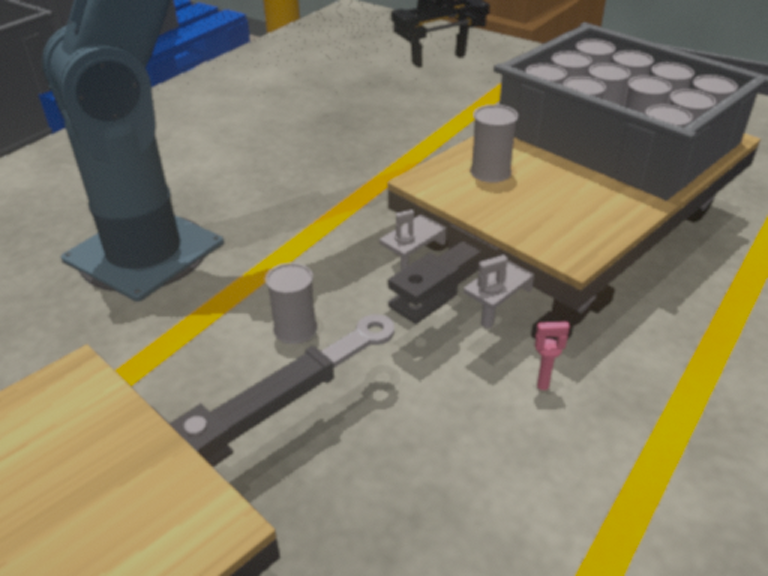

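View pics/top0.png

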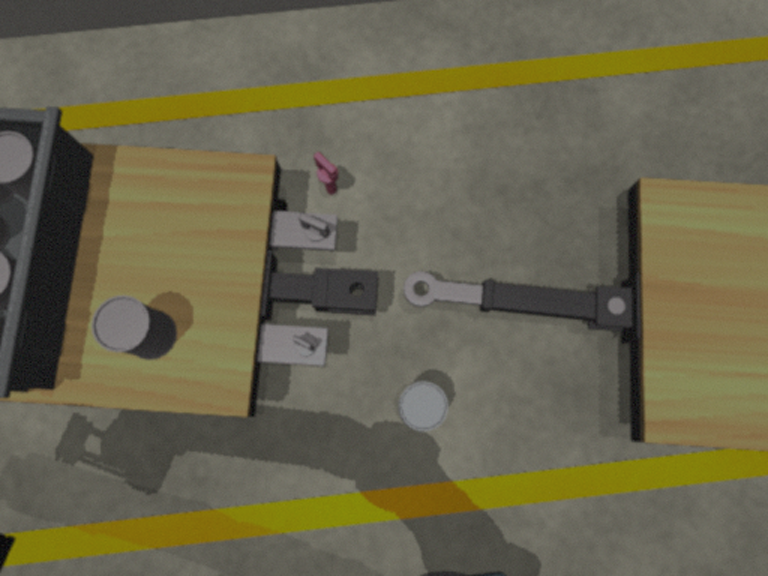

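Top view (original pixels): hitch hole about (237,193), eye (280,193), pivot (411,204), can_a (282,270). There are three pin-like things: a pink one lying or standing at (217,112), which is a look-alike, a steel one at (210,151) in one holder, and a steel one at (204,229) in the other holder. The wider handle should be the thick pin. I'll confirm this in crops.

```bash
python3 - <<'E'
from h import *
p=ctrl.grab_frame("top");q=ctrl.grab_frame("scene")
np.savez("f.npz",**{"t_"+k:p[k] for k in("img","depth","camera_matrix","R","t")},**{"s_"+k:q[k] for k in("img","depth","camera_matrix","R","t")})
save(p,"tc.png",(170,90,270,250),5); im=cv2.imread("pics/tc.png");cv2.imwrite("pics/tc.png",cv2.resize(im,None,fx=.75,fy=.75))
save(q,"sc.png",(240,120,400,240),5)
save(p,"te.png",(250,160,440,240),4)
for n,pp in(("top",p),("scene",q)):
  for k in("pin_grip","slim_grip"):
    for r in ctrl.cut_out(k,pp)[:3]: print(n,k,r["confidence"],r["bbox"],r["region"].sum())
E
```

```text
top pin_grip 0.84 [201.4, 142.7, 217.6, 158.0] 229
top pin_grip 0.79 [208.5, 101.0, 229.2, 132.8] 280
top slim_grip 0.52 [194.9, 220.2, 208.6, 237.6] 187
scene pin_grip 0.61 [317.0, 171.0, 337.1, 219.8] 512
scene pin_grip 0.6 [355.6, 214.3, 377.5, 261.4] 572
scene slim_grip 0.62 [263.1, 140.5, 277.0, 178.6] 273
```

View pics/tc.png

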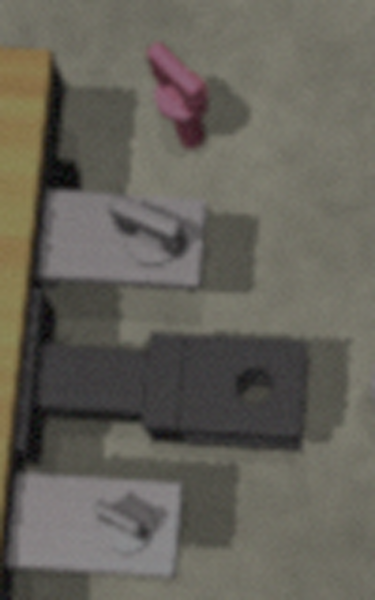

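View pics/sc.png

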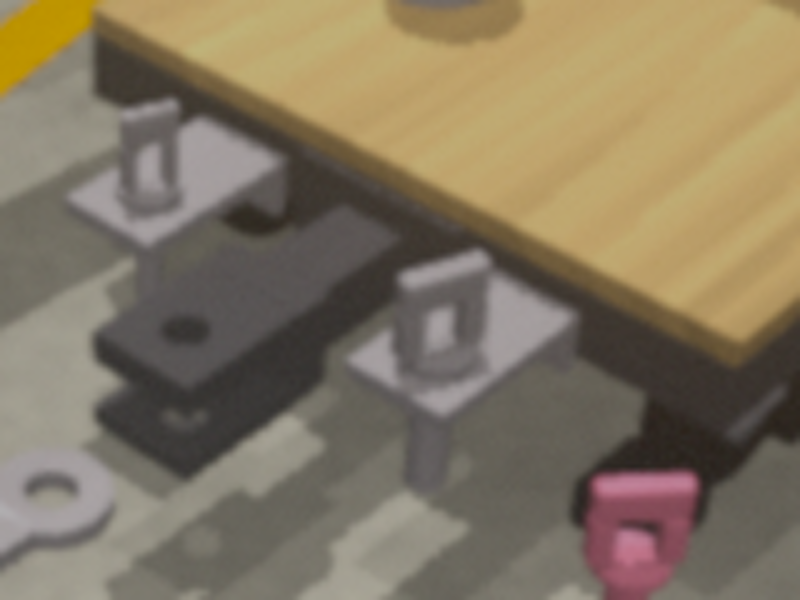

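View pics/te.png

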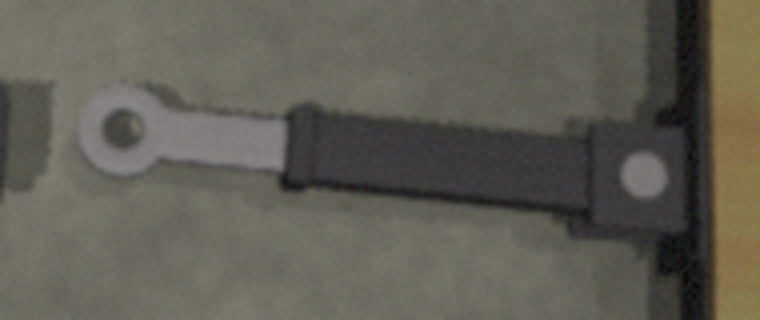

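The crops show that the pin at top (210,150) / scene (327,176) has the wide handle and thick shank, so it is the thick pin. The one at top (204,229) is slim, and the pink one is the look-alike. Next I compute the geometry.

```bash
cat >> h.py <<'E'
def load():
    f=np.load("f.npz"); return [{k:f[a+k] for k in("img","depth","camera_matrix","R","t")} for a in("t_","s_")]
def tri(p,a,q,b):
    A=[];B=[]
    for pp,uv in((p,a),(q,b)):
        c,d=ray(pp,uv);d/=np.linalg.norm(d);M=np.eye(3)-np.outer(d,d);A.append(M);B.append(M@c)
    X=np.linalg.lstsq(np.vstack(A),np.hstack(B),rcond=None)[0]; return X,proj(p,X)-a,proj(q,X)-b
E
python3 - <<'E'
from h import *
p,q=load()
print("hole",atz(p,(237.7,192.4),.136),atz(q,(277.2,186.2),.136))
print("eye",atz(p,(281,192.3),.111),atz(q,(240+51/5,120+489/5),.111))
print("tube_end top edge",atz(p,(322,196.7),.12))
X=tri(p,np.array((411,204)),q,np.array((130,282.7)));print("pivot",X)
for z in(.12,.13,.14): print(z,atz(p,(411,204),z),atz(q,(130,282.7),z))
# pin: depth points above z 0.165 near
for pp,(u0,v0,u1,v1) in((p,(195,138,222,165)),(q,(312,165,342,200)),(p,(190,215,212,240))):
    pts=[]
    for v in range(v0,v1):
        for u in range(u0,u1):
            if pp["depth"][v,u]>0:
                X=atd(pp,(u,v))
                if .158<X[2]<.2: pts.append(X)
    pts=np.array(pts);print(len(pts),pts.mean(0),pts.min(0),pts.max(0))
    if len(pts)>4:
        xy=pts[:,:2]-pts[:,:2].mean(0);U,S,V=np.linalg.svd(xy);print("dir",V[0],xy@V[0]@np.eye(1)[0] if 0 else (np.ptp(xy@V[0]),np.ptp(xy@V[1])))
E
```

```text
hole [0.56300452 0.07486923 0.136     ] [0.56543363 0.07452772 0.136     ]
eye [ 0.55722585 -0.02536557  0.111     ] [ 0.55991785 -0.0240476   0.111     ]
tube_end top edge [ 0.53450736 -0.11800714  0.12      ]
pivot (array([ 0.49350347, -0.31354867,  0.13493428]), array([-0.57204869, -0.3684009 ]), array([-0.83215891,  0.02874213]))
0.12 [ 0.4945471  -0.32041162  0.12      ] [ 0.48331308 -0.3051834   0.12      ]
0.13 [ 0.49318856 -0.31657993  0.13      ] [ 0.49095307 -0.31017476  0.13      ]
0.14 [ 0.49183001 -0.31274823  0.14      ] [ 0.49859306 -0.31516612  0.14      ]
141 [0.66161462 0.12799508 0.1775182 ] [0.64859173 0.10780246 0.15801197] [0.67771449 0.14888176 0.18612801]
dir [-0.51022416 -0.86004145] (np.float64(0.044846150077107884), np.float64(0.01254740618400967))
194 [0.66543362 0.12583006 0.17313736] [0.6488211  0.10657523 0.15832143] [0.67948526 0.14981469 0.18387426]
dir [-0.53588108 -0.84429347] (np.float64(0.0451121873630002), np.float64(0.0172577860621474))
60 [0.48563504 0.15863184 0.17896231] [0.47695213 0.14642696 0.15822973] [0.49728755 0.17207376 0.18602574]
dir [-0.55464053 -0.83209007] (np.float64(0.0292756486935927), np.float64(0.007747540358654646))
```

```bash
cat >> h.py <<'E'
from scipy.spatial.transform import Rotation as Rn
def quats(zd):
    zd=np.array([zd[0],zd[1],0.]);zd/=np.linalg.norm(zd);X=np.array([0,0,-1.])
    return [Rn.from_matrix(np.c_[X,np.cross(s*zd,X),s*zd]).as_quat() for s in(1,-1)]
def best(pos,zd):
    q0=ctrl.state()["qpos"];o=[]
    for qq in quats(zd):
        j=ctrl.inverse_kinematics(pos,qq)
        if j is not None:
            j=np.array(j);o.append((abs(j[6]),qq,j))
    o.sort(key=lambda a:a[0]); return o[0][1],o[0][2]
def hd(a): return np.array([np.sin(a),np.cos(a),0.])   # heading cw from +y
def ac(a): return np.array([np.cos(a),-np.sin(a),0.])
HP=ctrl.hold_point_z
PIV=np.array([.4936,-.3136,.105]); HOLE=np.array([.5642,.0747,.136])
E
python3 - <<'E'
from h import *
a=.2214
g=PIV+.15*hd(a);g[2]=.105-HP
print(g)
qq,j=best(g+[0,0,.15],ac(a));print(j)
e=ctrl.state()["ee_pos"]
try: ctrl.servo_line([e[0],e[1],.42],vel=.4)
except ctrl.PlanningError as x: print(x)
ctrl.move_ptp(g+[0,0,.15],qq)
ctrl.move_gripper(.07)
p=ctrl.grab_frame("scene");save(p,"s1.png",s=1.5)
s=ctrl.state();print(s["clock"],s["ee_pos"],s["contact_force"])
E
```

```text
[ 0.52653935 -0.16726135  0.0863    ]
[-0.35845695  0.4636869   0.77874654  1.83599735 -0.38300464  0.99840075
  0.35811698]
5.15 [ 0.52655459 -0.16726351  0.23631646] [-0.1263965  -0.31465232  0.02016513]
```

View pics/s1.png

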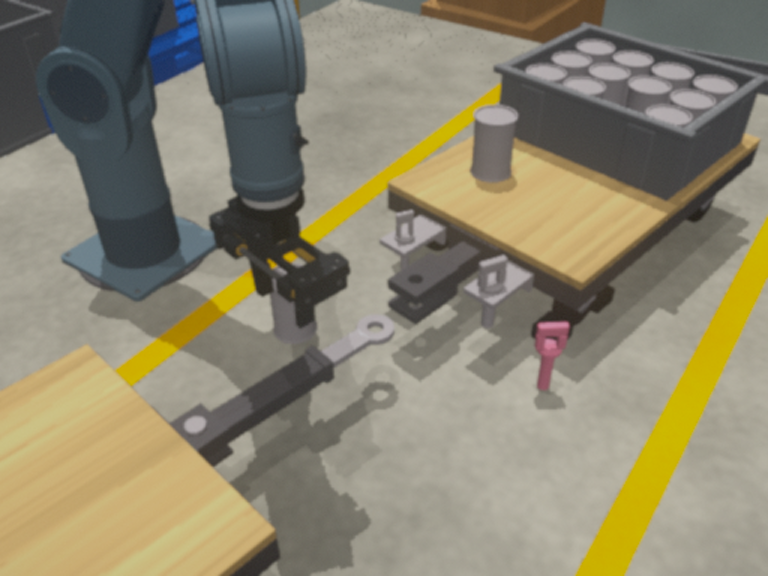

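The gripper is above the tube (about (300,270)) and nothing has been disturbed. Next: descend, grip, swing and roll part of the way.

```bash
python3 - <<'E'
from h import *
a=.2214
g=PIV+.15*hd(a);g[2]=.105-HP
print(ctrl.servo_line(g,vel=.15,stop_force=8))
ctrl.move_gripper(.03,30)
s=ctrl.state();print(s["clock"],s["ee_pos"],s["opening"],s["contact_force"])
b=.179
qq=quats(ac(b)); c=s["tool_rot"]; qn=max(qq,key=lambda k:abs(np.dot(k,c)))
g2=PIV+.15*hd(b);g2[2]=g[2]
ctrl.servo_line(g2,vel=.05,frame=qn)
s=ctrl.state();print(s["clock"],s["contact_force"])
ctrl.servo_line(g2+.05*hd(b),vel=.06)
s=ctrl.state();print(s["clock"],s["ee_pos"],s["contact_force"],s["opening"])
p=ctrl.grab_frame("top");q=ctrl.grab_frame("scene")
save(p,"t2.png",(190,130,450,260),3);save(q,"s2.png",(120,120,380,300),3)
np.savez("f.npz",**{"t_"+k:p[k] for k in("img","depth","camera_matrix","R","t")},**{"s_"+k:q[k] for k in("img","depth","camera_matrix","R","t")})
E
```

```text
False
6.8583 [ 0.52658466 -0.16715752  0.08648333] 0.03945479910988972 [-1.59495611  1.72417942  2.5048269 ]
7.1333 [-1.21330441  1.35354381  4.24591659]
8.1167 [ 0.52942607 -0.11559905  0.08645425] [-0.98561577  1.37281299  7.27625163] 0.039699627483501025
```

View pics/t2.png

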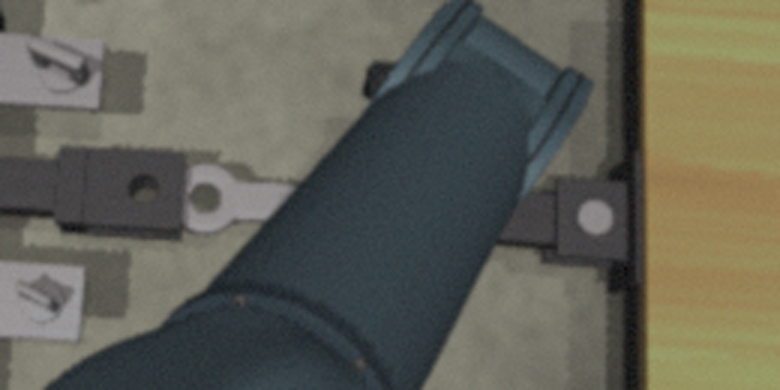

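View pics/s2.png

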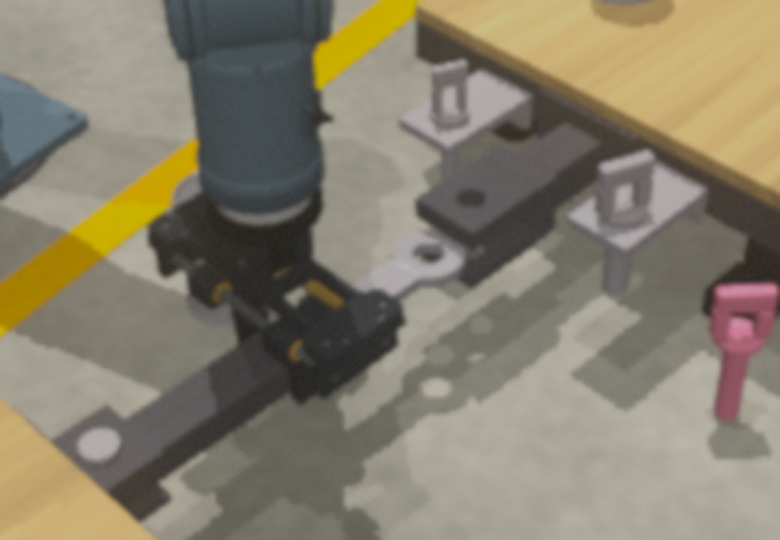

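```bash
python3 - <<'E'
from h import *
p,q=load()
def mm(n,a,b):
  for pp,h,e in((p,)+a,(q,)+b):
    H=atz(pp,h,.136);E=atz(pp,e,.111);d=(H-E)
    print(n,H.round(4),E.round(4),"along",d@hd(.179),"across",d@ac(.179))
mm("m",((238,192.3),(258.3,196)),((277,186),(263.3,204.3)))
# segmentation-based eye: bright pixels
g=p["img"].astype(int).mean(2)
save(p,"te2.png",(225,175,300,215),10)
save(q,"se2.png",(245,170,300,220),10)
E
```

```text
m [0.5632 0.0742 0.136 ] [0.5544 0.0285 0.111 ] along 0.046455246706996176 across 0.0005468624741615387
m [0.5647 0.0749 0.136 ] [0.5583 0.029  0.111 ] along 0.04632709553409513 across -0.0018971253779605938
```

View pics/te2.png

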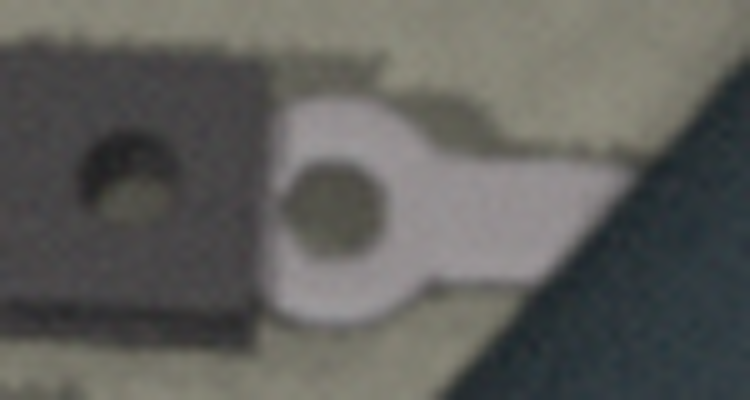

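View pics/se2.png

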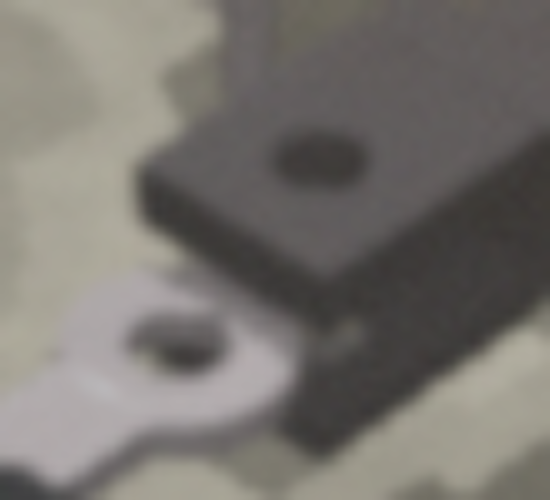

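```bash
python3 - <<'E'
from h import *
p,q=load()
for pp,h,e in((p,(237.45,192.35),(258.05,195.45)),(q,(276.65,185.45),(262.45,203.85))):
    H=atz(pp,h,.136);E=atz(pp,e,.111);d=(H-E)
    print(H.round(4),E.round(4),"along",d@hd(.179),"across",d@ac(.179))
E
```

```text
[0.5632 0.0754 0.136 ] [0.5557 0.029  0.111 ] along 0.047025835277692524 across -0.0009248553476970276
[0.5629 0.0761 0.136 ] [0.5558 0.0292 0.111 ] along 0.04745564832633537 across -0.0013812080776717014
```

```bash
python3 - <<'E'
from h import *
b=.179
s=ctrl.state();e=np.array(s["ee_pos"])
qq=quats(ac(b-.004)); qn=max(qq,key=lambda k:abs(np.dot(k,s["tool_rot"])))
t=PIV+.15*hd(b)+(.05+.0472)*hd(b)-.0006*ac(b);t[2]=.105-HP
ctrl.servo_line(t,vel=.05,frame=qn)
s=ctrl.state();print(s["clock"],s["ee_pos"],t,s["contact_force"])
ctrl.move_gripper(.07)
t[2]=.30;ctrl.servo_line(t,vel=.25)
# to above pin
pg=np.array([.6640,.1270,.171]);a=np.arctan2(.52,.853)
qp,j=best(np.array([*pg[:2],.26]),ac(a));print(j)
ctrl.move_ptp([*pg[:2],.30],qp)
s=ctrl.state();print(s["clock"],s["contact_force"])
p=ctrl.grab_frame("top");q=ctrl.grab_frame("scene")
save(p,"t3.png",(190,120,450,260),3);save(q,"s3.png",(180,80,380,230),4)
save(q,"s3b.png",(245,170,300,220),10)
for pp in(p,q):
  for r in ctrl.pinpoint("tube_end",pp)[:1]+ctrl.pinpoint("pin_grip",pp)[:2]: print(r)
E
```

```text
9.3083 [ 0.5377228  -0.06885033  0.08647196] [ 0.53702247 -0.07024288  0.0863    ] [0.92486904 0.77554718 4.61189681]
[-0.8316589   0.75555039  0.98203216  1.47817502 -0.64370623  1.25367565
 -0.32082454]
11.8583 [-0.05800887 -0.51193607  0.21253634]
{'uv': [280.3, 194.6], 'confidence': 0.75}
{'uv': [212.4, 149.0], 'confidence': 0.59}
{'uv': [212.9, 109.5], 'confidence': 0.59}
{'uv': [244.0, 214.9], 'confidence': 0.91}
{'uv': [324.7, 179.2], 'confidence': 0.86}
{'uv': [366.3, 218.8], 'confidence': 0.71}
```

View pics/t3.png

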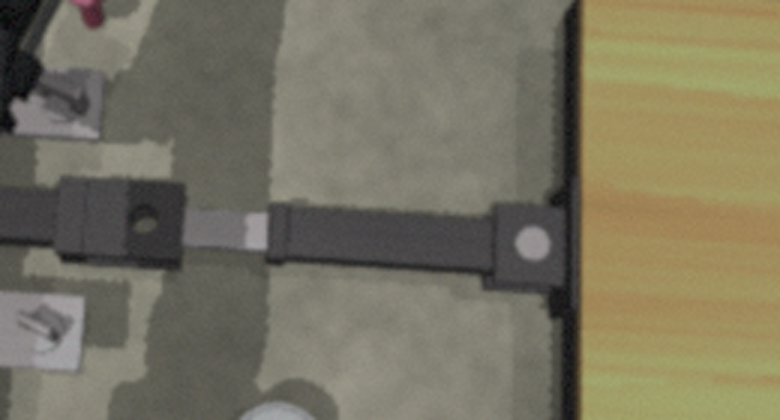

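View pics/s3.png

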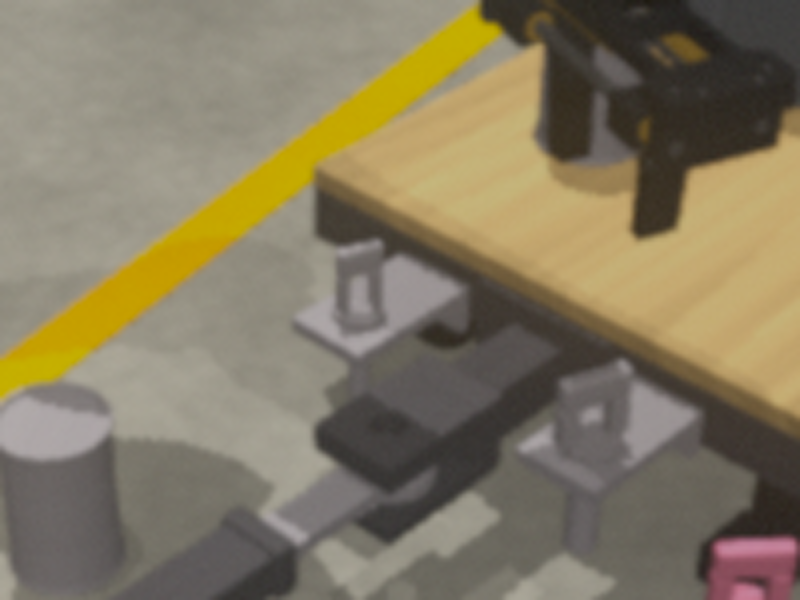

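View pics/s3b.png

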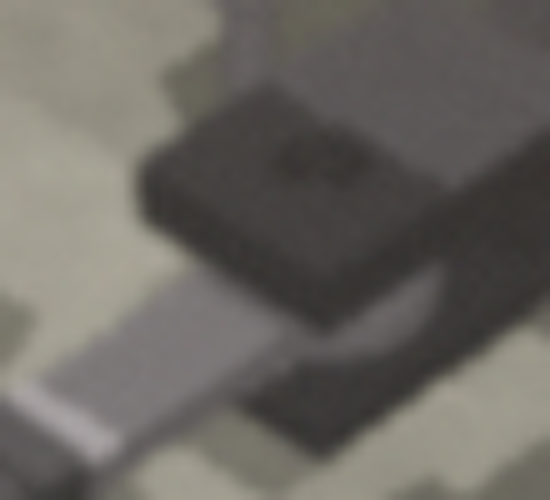

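The eye is now under the plate and the drawbar looks straight (top: hole (238,193), bar leading back to the pivot at (367,201)). The bar did not slip in the tube. Next I fetch the thick pin.

```bash
python3 - <<'E'
from h import *
pg=np.array([.6635,.1272,.171-HP])
ctrl.move_gripper(.05)
ctrl.servo_line([*pg[:2],.20],vel=.25)
print(ctrl.servo_line(pg,vel=.08,stop_force=6))
s=ctrl.state();print(s["ee_pos"])
ctrl.move_gripper(.004,30)
s=ctrl.state();print(s["clock"],s["ee_pos"],s["opening"],s["contact_force"])
ctrl.servo_line([s["ee_pos"][0],s["ee_pos"][1],.275],vel=.1)
s=ctrl.state();print(s["clock"],s["ee_pos"],s["opening"],s["contact_force"])
p=ctrl.grab_frame("scene");save(p,"s4.png",(220,60,400,230),4)
E
```

```text
False
[0.66372514 0.127006   0.15248832]
14.6 [0.66329067 0.127462   0.15229062] 0.011642816289794333 [-1.53404338  1.10863419  1.54272956]
15.975 [0.66287766 0.12751067 0.27417161] 0.011290369683313413 [ 0.30517499 -0.77022116 -3.51312947]
```

View pics/s4.png

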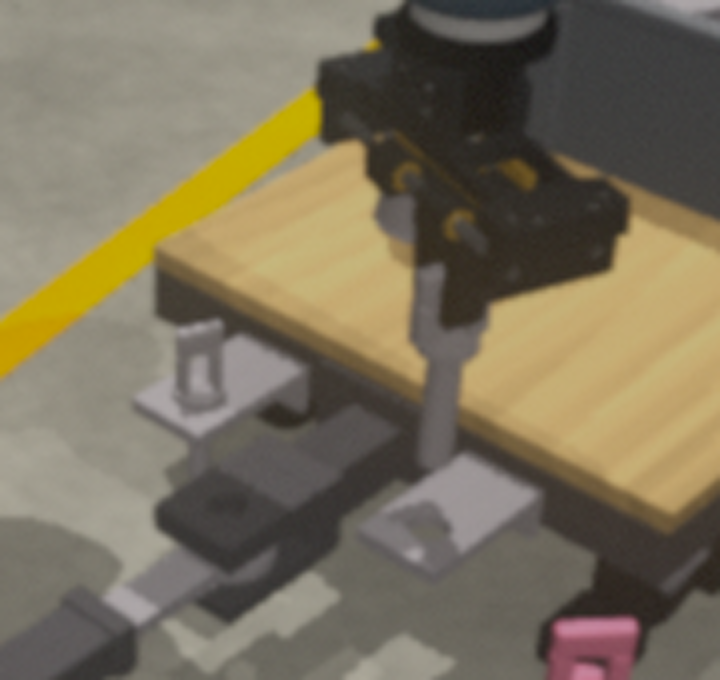

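```bash
python3 - <<'E'
from h import *
h=np.array([.5634,.0754])
s=ctrl.state()
ctrl.servo_line([*h,.275],vel=.15)
ctrl.servo_line([*h,.242],vel=.1)
p=ctrl.grab_frame("scene");save(p,"s5.png",(220,120,340,220),6)
p=ctrl.grab_frame("top");save(p,"t5.png",(190,150,300,240),6)
r=ctrl.servo_line([*h,.160],vel=.04,stop_force=8)
s=ctrl.state();print(r,s["clock"],s["ee_pos"],s["opening"],s["contact_force"],s["ft_torque"])
E
```

```text
False 19.7083 [0.56333247 0.07529826 0.16002836] 0.011706346347703182 [-1.15179198 -0.95307079 -2.96985623] [-0.47208301  0.52203874  0.01373262]
```

View pics/s5.png

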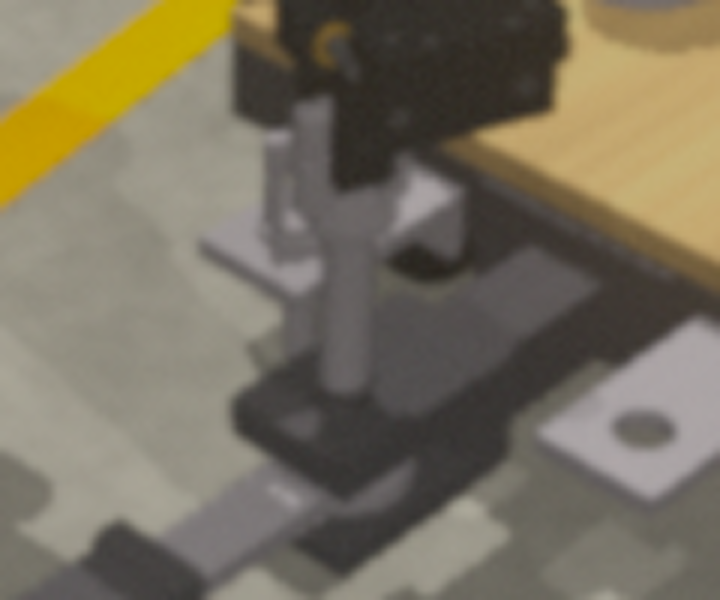

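It slid right down through the hitch and the eye on the first go. Next I seat it, release it and check.

```bash
python3 - <<'E'
from h import *
s=ctrl.state();e=s["ee_pos"]
r=ctrl.servo_line([.5634,.0754,.1545],vel=.02,stop_force=8)
s=ctrl.state();print(r,s["ee_pos"],s["contact_force"])
ctrl.move_gripper(.04)
ctrl.sleep(.3)
e=ctrl.state()["ee_pos"]
ctrl.servo_line([e[0],e[1],.26],vel=.12)
ctrl.servo_line([e[0]-.0,e[1],.38],vel=.3)
ctrl.move_ptp([.45,.35,.42],s["tool_rot"])
print(ctrl.state()["clock"],ctrl.state()["contact_force"])
p=ctrl.grab_frame("top");q=ctrl.grab_frame("scene")
save(p,"t6.png",s=1.5);save(q,"s6.png",(220,120,360,230),5);save(q,"s6f.png",s=1.5)
for n in("pin_grip","can_a_center","can_b_center","slim_grip"):
  for pp in(p,q):
    print(n,[(np.round(r["uv"],1),round(r["confidence"],2),atd(pp,r["uv"]).round(3)) for r in ctrl.pinpoint(n,pp)[:2]])
for pp,(u0,v0,u1,v1) in((p,(222,180,248,205)),(q,(265,150,295,190))):
    pts=[atd(pp,(u,v)) for v in range(v0,v1) for u in range(u0,u1) if pp["depth"][v,u]>0]
    pts=np.array([x for x in pts if x[2]>.165]);print(len(pts),pts.mean(0).round(4) if len(pts) else "",np.percentile(pts[:,2],[50,90,100]) if len(pts) else "")
E
```

```text
True [0.56301476 0.07520442 0.1580762 ] [-1.26374673 -0.09871475  6.29497558]
23.5333 [0.17402325 0.3530455  0.37472932]
pin_grip [(array([212.6, 110.3]), 0.78, array([0.782, 0.116, 0.104])), (array([238.7, 185.4]), 0.49, array([0.578, 0.071, 0.143]))]
pin_grip [(array([369.1, 220.4]), 0.83, array([0.781, 0.103, 0.121])), (array([275.9, 172.6]), 0.74, array([0.564, 0.07 , 0.177]))]
can_a_center [(array([237.8, 186.6]), 0.65, array([0.565, 0.072, 0.187])), (array([281.8, 268.7]), 0.64, array([ 0.382, -0.006,  0.109]))]
can_a_center [(array([192.6, 202.9]), 0.73, array([ 0.399, -0.032,  0.082]))]
can_b_center [(array([ 87.1, 219.1]), 0.83, array([0.515, 0.366, 0.268])), (array([233.6, 190.4]), 0.4, array([0.56 , 0.082, 0.178]))]
can_b_center [(array([326.9,  93.2]), 0.69, array([0.536, 0.345, 0.241]))]
slim_grip [(array([202.3, 229.2]), 0.68, array([0.482, 0.157, 0.179]))]
slim_grip [(array([266.6, 142.2]), 0.47, array([0.483, 0.154, 0.18 ]))]
136 [0.5624 0.0755 0.1849] [0.18679669 0.18925082 0.19120299]
191 [0.5654 0.0735 0.179 ] [0.18029182 0.18677161 0.18848593]
```

View pics/s6.png

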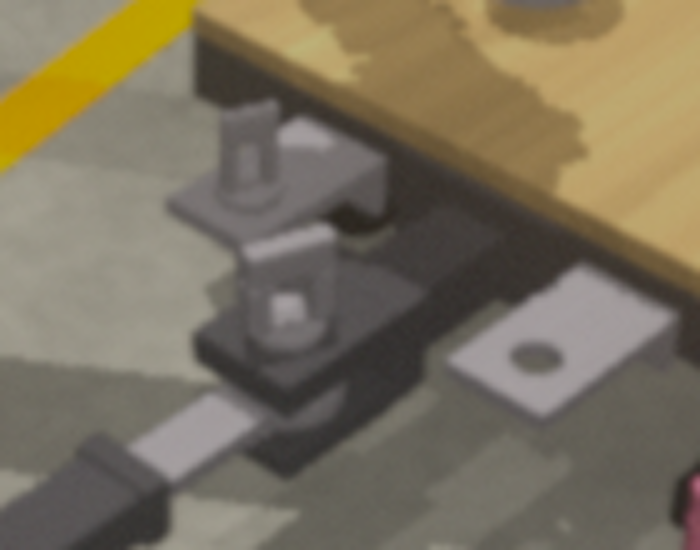

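View pics/s6f.png

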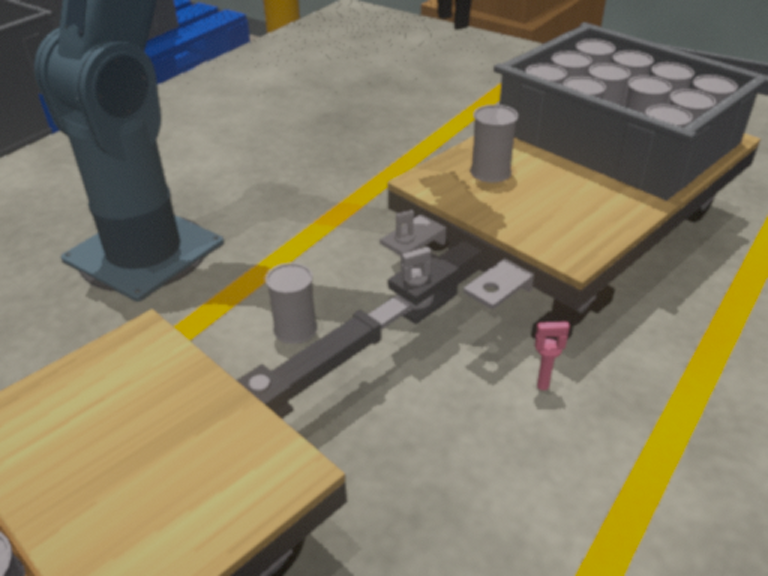

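View pics/t6.png

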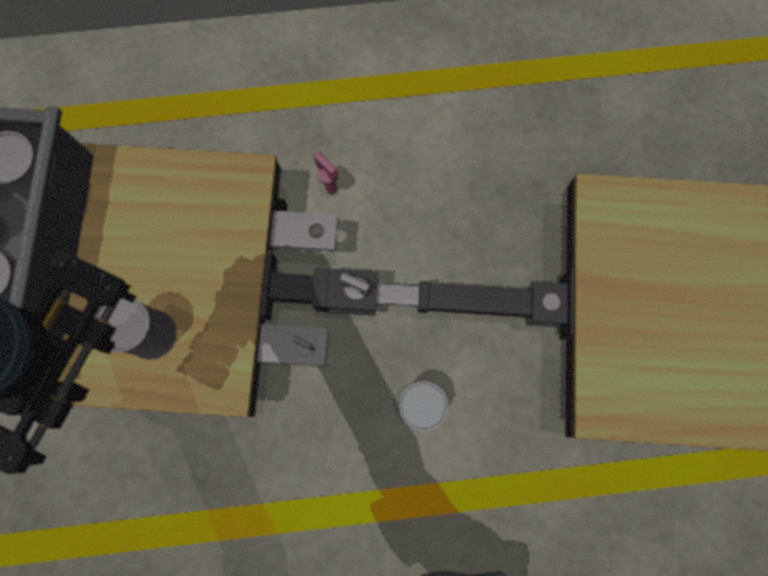

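The views show the collar flat on the hitch (scene crop (290,330)). The top bar reads 0.187 m, and fully home it should be 0.187 m. The drawbar is straight, the slim pin is in its holder and both cans are in place. Handing in.

```bash
python3 - <<'E'
from h import *
ctrl.close_job(); print("done")
E
```

```text
the job is handed in; nothing more can be done
done
```

The trolleys are hitched, and I handed the job in at about 24 s on the robot's clock, with the robot touching nothing.

**What I did:** I gripped the drawbar, swung it straight by about 0.04 rad, and rolled the trolley up about 97 mm. I re-measured the eye against the hole halfway. Then I took the thick steel pin from its holder and put it down through hitch and eye; it went through without catching.

**Last checks:**
- **Pin height:** downward contact came with the pin's grip point 176.8 mm above the floor, against 177 mm when fully home. After release, the depth image put the top of its handle at about 187 mm, which is also the height expected when home.
- **Collar:** the enlarged view shows it flat on the hitch.
- **Everything else:** the slim pin, both cans and the pink look-alike show no movement beyond measurement noise.

**Disagreements:** the two cameras differed by 2–4 mm in x on the pin's position. The detector's `pin_grip` answer in the last pictures ranked the pink look-alike first, and it also gave one false `can_a_center` at the hitch. I set those aside because the pictures showed otherwise.

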